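# Wedge the rocking desk lamp level, then try its switch

### The job

The desk lamp nods forward because its front feet are worn down. Take the wooden wedge from the notebook and push it, thin end first, under the middle of the lamp base's front edge until it jams tight and the lamp stands level, and let it go there. Then try the switch: pull the brass knob on the base up to its stop, push it fully down again, and leave the lamp level and wedged, without disturbing the mug, stapler or tape dispenser.

Things in the scene. Friction and masses are not known exactly. Their poses are not given: they have to be found in the camera images.
- wedge_mid (a point): the plain wooden wedge, loose, 120 mm long, 34 mm wide, tapering evenly from 27 mm thick at one end to 3 mm at the other, about 70 g; it lies flat, sloping face up, on the notebook. This point is half-way along it, half-way across and 7.5 mm above its flat underside (half its thickness there). x runs along it towards the thin end, y across it, z up out of the sloping face's side
- wedge_tip (a point): the middle of the wedge's thin end, on its flat underside, 60 mm from wedge_mid along x; axes as wedge_mid
- lamp_base: the lamp's dark metal slab base, 200 mm deep, 180 mm wide, 24 mm thick; it rocks on a rubber strip 130 mm behind its front edge and cannot slide. The origin is the middle of the lower front edge (towards the robot); x runs backwards into the lamp along the underside, y to the left, z up. This edge is 8 mm above the desk while the lamp nods forward, 13 mm when level
- gap_mouth (a point): the middle of the gap below the front edge, on that edge (same point and axes as lamp_base). The gap is open for 120 mm in the middle; two worn rubber stubs, 25 mm wide, stand under the corners, 60 to 85 mm left and right of the middle. The wedge slides in freely for its first 25 mm, then needs 3 to 6 N (more if the tool also presses it down), and with about 50 mm of it in the lamp is level
- post_foot (a point): foot of the lamp post, on the base's top, 185 mm behind the front edge and 60 mm right of the middle. The post is 16 mm thick and 340 mm high; its arm and shade (136 mm wide) reach on 170 mm to the right at the top
- lamp_rock (a joint): tilt of the lamp: 0 = nodding forward (as found), 0.0385 rad = level, with the rear foot on the desk, a hard stop. The weight on the front edge is about 3 N. At level the wedge jams: the push needed rises steeply; 15 to 20 N sets it tight, and it then stays by friction when let go
- lamp_knob (a joint): travel of the push-pull switch knob: 0 = pushed in, 0.012 m = pulled up to its stop; it moves stiffly (about 3 N) and stays where it is left
- knob_grip (a point): the brass knob, an upright cylinder 24 mm in diameter and 22 mm high on a thin stem, on the base top, 75 mm behind the front edge and 30 mm left of the middle. This point is on its axis, 10 mm below its top face and 18 mm above the base's top when pushed in; it moves with the knob, straight up from the base
- notebook: closed grey notebook 150 x 105 mm, 10 mm thick, fixed to the desk; origin at the centre of its underside
- mug: white mug, 80 mm wide, 90 mm high, handle on one side; a bystander; origin at the centre of its underside
- stapler: stapler 130 x 36 mm, about 55 mm high; a bystander; origin at the centre of its underside
- tape_dispenser: white tape dispenser 120 x 55 mm, 90 mm high; a bystander; origin at the centre of its underside
Mind the look-alikes: they are no part of the job. What is meant by the part that bears wedge_mid is not blue or pink, and is the larger of those in its own colour.

How it is judged (in metres and radians):
On the way, in this order (a step that is already met when the one before it is completed fails the run):
1. the wedge is jammed under the front edge with the lamp level, and let go (value of joint lamp_rock above 0.0345 rad and contact force between wedge and lamp_base above 1.5 N and x of wedge_tip in the frame of lamp_base above 0.03 m and contact force between the fingers and wedge below 0.1 N), for 0.2 s.
2. the knob is pulled up to its stop, the lamp still level (value of joint lamp_knob above 0.01 m and value of joint lamp_rock above 0.0345 rad), for 0.1 s.
3. the knob is pushed fully down again (value of joint lamp_knob below 0.002 m), for 0.1 s.
At the end, for the whole second after the job is handed in: The lamp is level (tilt joint above 0.0345 of 0.0385 rad); the wedge lies still under the front edge between the stubs, roughly square to it (within 0.45 rad), thin end at least 30 mm in and within 55 mm of the middle, carrying the lamp with more than 1.5 N; the knob is down within 2 mm (value of joint lamp_rock above 0.0345 rad and contact force between wedge and lamp_base above 1.5 N and x of wedge_tip in the frame of lamp_base above 0.03 m and y of wedge_tip in the frame of lamp_base between -0.055 and 0.055 m and angle between the x axis of wedge_mid and the x axis of lamp_base, either way round below 0.45 rad and linear speed of wedge below 0.01 m/s and value of joint lamp_knob below 0.002 m); the robot touches nothing.
It fails at once if the mug is shifted by more than 30 mm (distance of mug from where it was at the start of the episode above 0.03 m).
It fails at once if the stapler is shifted by more than 30 mm (distance of stapler from where it was at the start of the episode above 0.03 m).
It fails at once if the tape dispenser is shifted by more than 30 mm (distance of tape_dispenser from where it was at the start of the episode above 0.03 m).
It also fails if it takes over 72 s, if anything falls off the work surface, if the arm or the gripper's body presses on something with over 40 N, if the wrist force passes 120 N, or if a joint passes its speed limit or range.

### The arm

A 7-joint arm with a two-finger parallel gripper is mounted at the origin on the work surface. World frame = base frame: x ahead of the robot, y to its left, z up, the work surface at z = 0. Lengths are in mm, angles in rad, forces in N, time in s.
With the tool pointing down it reaches from about 400 to 875 mm from the base axis. Payload 4.4 kg.
Tool frame: the origin (TCP) lies between the finger pads; the fingertips stand ctrl.tcp_to_tips ahead of it and the grasp point (between the pads) lies 8 mm behind it (ctrl.tcp_to_tips is the distance from the TCP to the fingertips, in mm); z points along the fingers, y is the direction in which the jaws open and shut (so a half turn about z gives the same grasp; the last joint's range is limited). The gripper opens to 85 mm and grips with 20 to 120 N. Pads are 22 mm wide; open, the fingers measure 114 mm over their backs; the gripper's body (76 mm by 85 mm) begins 54 mm behind the grasp point. The pads swing forward as they close: fully open they stand 13 mm farther back than shut.
Start: joints at [-1.341, 0.628, 0.038, 1.517, -0.027, 0.996, -0.02], TCP at [189.454, 621.791, 242.313] pointing down, gripper open.
Joint ranges: [-3.06, 3.06], [-0.37, 2.12], [-1.25, 1.32], [0.18, 2.47], [-1.1, 4.24], [0.23, 1.98], [-2.94, 2.94]. Speed limits (rad/s): [2.57, 2.57, 3.14, 3.14, 3.14, 3.14, 3.14].

### API

Orientations are given as [roll, pitch, yaw] about the fixed x, y, z axes, in that order (R = Rz(yaw) Ry(pitch) Rx(roll)).
In Python, from cell import ctrl gives the robot as it stands.
- The arm moves only by the tool send_rows, never from a script. Its argument "rows" is a list of rows, each an object of numbers: "x", "y", "z": the shift along the world's x, y, z in cm; "roll": the turn about the world's z in degrees; "claw": the closure, from 0 (fully open) to 1 (shut). A call has 1 to 5 rows; each row is the pose to reach, as a shift and turn from the pose commanded when the call began; what a row does not reach only later rows make up. A row lasts 1/12 s, in which the tool goes at most 41.7 mm and 7.16 degrees, less where a joint would pass 70% of its speed; a pose out of reach is approached as far as the arm can. A call with a gripper value outside its range is refused whole. The fingers move at their own pace and stop on an object; the grip force is fixed at half the most. Time passes only in rows, so rows that repeat a pose let the fingers close. It gives the time, the measured TCP pose, the force and the opening at its end, in the units of the state.
- ctrl.read_state(): the state, without advancing time (a new reading comes with each control period).
- ctrl.get_image(name): name is "scene" or "top" or "wrist"; returns (picture, depth): 420x560x3 uint8, blue, green, red; 420x560 float32, mm along the optical axis (not along the pixel's ray), 0 where there is no reading.
- ctrl.get_calibration(name): a dict with "intrinsics" (3x3 intrinsics, pixels), "T" (4x4, takes a point from camera to world coordinates). Camera axes: x right, y down, z forward; pixel columns grow to the right and rows downward; lengths in mm; the calibration is good to about 2 mm. A picture is of the moment at which its call begins: read the wrist's pose just before it. get_calibration takes no time and is no camera call; for the wrist camera it gives the pose at the moment of the call.
- ctrl.finish_job(): hands the job in, once; it reports no verdict.
Trained networks look in the newest picture that a camera, given by its name, has taken for a name from the list of things; names that differ only in an ending like _2 or _b are one class to them, and where a whole thing is asked for, a point or a joint stands for the part that bears it (a point fixed in the world has none). Each returns a list of dicts, best first, with "confidence" (0 to 1); they miss things now and then, are a little off and sometimes report something else, mostly with a low value. They report only what shows in the picture. A call takes as long as a camera call. They do not tell look-alikes from the thing itself.
- ctrl.recognise(camera, query): "uv" ([column, row] in pixels, amid what is visible of it).
- ctrl.regions_of(camera, query): "region" (420x560 bool, what is visible of it) and "uv" ([column, row] in pixels, amid what is visible of it).
- ctrl.place_of(camera, query): "uv" ([column, row] in pixels: a listed point, or the origin of a listed thing).
The state is a dict: "clock": time; "qpos": joint angles; "qd": joint speeds; "tau": joint torques, N m; "eef_pos": TCP position; "tool_rot": TCP orientation; "force": force on the tool from outside, world axes, zero at the start; "torque": the same for the moment, N m; "width": finger opening in mm.
Only numpy, scipy, OpenCV 4.12 (cv2) and the standard library are available. Lean on these libraries where they do the work, as an engineer would, in place of code of your own. Each camera call takes 0.05 s, during which the arm holds its last target. There are 200 camera calls.

## Working session

There is one attempt and no reset: what is moved stays moved. The work goes in short steps, Python scripts to look and compute and a tool call to move; the robot and the scene stay as the last step left them, time stands still between calls to the robot, and variables do not carry over. Pictures are saved under pics/ and viewed, on a budget of 10 in all, crops included, one or two more only if the job needs it, and the job is handed in when it is done.

Besides the shell and the picture viewer there is one more tool, called after "Call:" by a JSON object that holds its "name" and its "arguments". send_rows: Moves the arm, as the interface text tells. Its arguments: {"type":"object","properties":{"rows":{"type":"array"}},"required":["rows"]}

```bash
mkdir -p pics; ls
cat > h.py <<'E'
import numpy as np, cv2
from cell import ctrl
def p3(cam,uv,depth,cal=None):
    c=cal or ctrl.get_calibration(cam);K=np.array(c["intrinsics"]);T=np.array(c["T"])
    u,v=int(round(uv[0])),int(round(uv[1]))
    w=depth[max(0,v-1):v+2,max(0,u-1):u+2];w=w[w>0]
    if len(w)==0:return None
    d=np.median(w);r=np.linalg.inv(K)@[uv[0],uv[1],1]
    return (T@np.r_[r*d,1])[:3]
def cloud(cam,depth,mask):
    c=ctrl.get_calibration(cam);K=np.array(c["intrinsics"]);T=np.array(c["T"])
    v,u=np.nonzero(mask&(depth>0));d=depth[v,u]
    P=np.linalg.inv(K)@np.stack([u,v,np.ones_like(u)])*d
    return (T[:3,:3]@P+T[:3,3:4]).T
E
python3 - <<'E'
from h import *
s=ctrl.read_state();print(s["clock"],s["eef_pos"],s["tool_rot"],s["width"],ctrl.tcp_to_tips)
ims={}
for cam in["scene","top"]:
    im,d=ctrl.get_image(cam);cv2.imwrite(f"pics/{cam}0.png",im)
    np.savez(f"{cam}0.npz",im=im,d=d)
    for q in["wedge_mid","wedge_tip","gap_mouth","knob_grip","post_foot","notebook","mug","stapler","tape_dispenser"]:
        for r in ctrl.place_of(cam,q)[:4]:
            P=p3(cam,r["uv"],d);print(cam,q,round(r["confidence"],2),np.round(r["uv"]),None if P is None else P.round(0))
E
```

```text
pics
0.0 [189.26293863 621.20762666 241.37552885] [-3.13969034e+00  2.84542817e-05  2.84582816e+00] 84.99230086417255 11.0
scene wedge_mid 0.78 [229. 163.] [ 378. -196.   13.]
scene wedge_mid 0.77 [176. 184.] [ 461. -342.   25.]
scene wedge_mid 0.71 [311. 237.] [657.  24.  62.]
scene wedge_mid 0.64 [111. 226.] [ 586. -504.   12.]
scene wedge_tip 0.91 [121. 242.] [ 630. -474.    2.]
scene wedge_tip 0.8 [211. 166.] [ 378. -249.    2.]
scene wedge_tip 0.7 [199. 184.] [ 443. -281.    0.]
scene wedge_tip 0.66 [211. 207.] [ 521. -241.    2.]
scene gap_mouth 0.83 [296. 225.] [605. -10.  34.]
scene knob_grip 0.48 [310. 240.] [666.  21.  59.]
scene post_foot 0.71 [275. 286.] [785. -68.  49.]
scene notebook 0.91 [172. 184.] [ 461. -351.   25.]
scene mug 0.73 [421. 189.] [500. 336.  45.]
scene mug 0.69 [294. 225.] [604. -17.  33.]
scene stapler 0.79 [436. 260.] [702. 349.  12.]
scene tape_dispenser 0.85 [155. 258.] [ 716. -361.   69.]
scene tape_dispenser 0.44 [295. 224.] [599. -12.  33.]
top wedge_mid 0.85 [442. 215.] [ 574. -507.   15.]
top wedge_mid 0.8 [328. 286.] [ 380. -207.   10.]
top wedge_mid 0.6 [381. 258.] [ 455. -342.   23.]
top wedge_mid 0.53 [326. 236.] [ 511. -200.   12.]
top wedge_tip 0.88 [426. 197.] [ 625. -472.    1.]
top wedge_tip 0.71 [347. 235.] [ 516. -257.    2.]
top wedge_tip 0.6 [347. 283.] [ 388. -256.    1.]
top gap_mouth 0.69 [255. 206.] [585. -10.   2.]
top knob_grip 0.65 [247. 173.] [659.  13.  61.]
top post_foot 0.8 [276. 134.] [765. -60.  65.]
top post_foot 0.6 [358. 258.] [ 457. -285.    3.]
top notebook 0.94 [386. 263.] [ 444. -353.   26.]
top mug 0.91 [114. 245.] [470. 352.   7.]
top stapler 0.57 [121. 163.] [688. 352.  13.]
top tape_dispenser 0.78 [393. 179.] [ 655. -362.   72.]
```

Run:
```python
import cv2,numpy as np
a=cv2.imread("pics/top0.png");b=cv2.imread("pics/scene0.png")
a=cv2.resize(a[120:330,200:480],(800,600));cv2.imwrite("pics/t1.png",a)
```

```text
(no output)
```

View pics/t1.png

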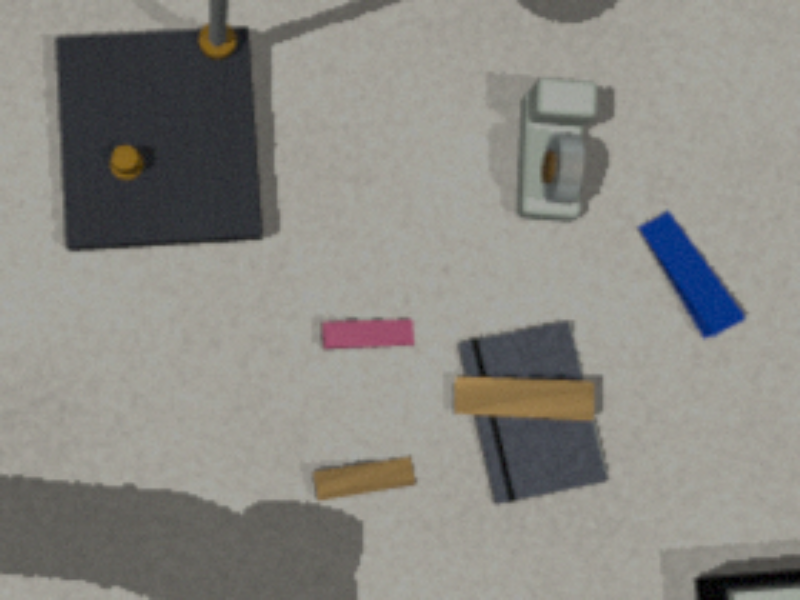

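View pics/scene0.png

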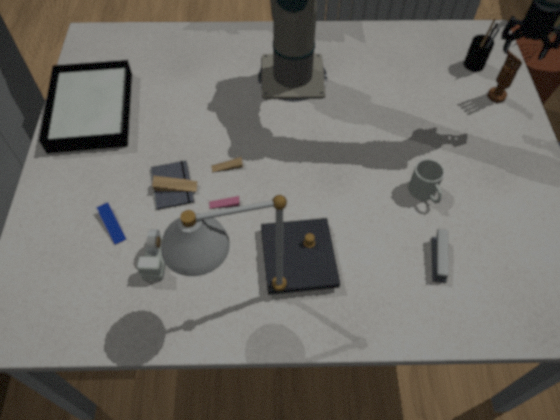

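The top crop shows the wooden wedge (the larger tan one) on the notebook at crop (525,398), and the small tan decoy at (365,478). The lamp base's front edge is at about crop row 243 and the knob at (126,160). Next I measure the wedge and base from point clouds in both views.

Run:
```python
from h import *
for cam in["top","scene"]:
    z=np.load(cam+"0.npz");im,d=z["im"],z["d"]
    hsv=cv2.cvtColor(im,cv2.COLOR_BGR2HSV)
    tan=(hsv[...,0]>8)&(hsv[...,0]<28)&(hsv[...,1]>90)&(hsv[...,2]>60)
    P=cloud(cam,d,np.ones(d.shape,bool));m=(tan&(d>0))[d>0]
    W=P[m];W=W[(abs(W[:,0]-455)<60)&(abs(W[:,1]+340)<90)&(W[:,2]<60)]
    r=cv2.minAreaRect(W[:,:2].astype(np.float32));print(cam,"wedge",len(W),r,"z med",np.median(W[:,2]))
    A=np.c_[W[:,:2]-np.array(r[0]),np.ones(len(W))];co=np.linalg.lstsq(A,W[:,2],rcond=None)[0];print(" slope",co)
    # knob
    kn=P[m];kn=kn[(abs(kn[:,0]-660)<40)&(abs(kn[:,1]-15)<40)]
    t=kn[kn[:,2]>np.percentile(kn[:,2],80)-4];print(" knob",len(kn),kn.mean(0).round(1),kn[:,2].max().round(1),t.mean(0).round(1),len(t))
    # base top
    g=(hsv[...,2]<75)[d>0]
    B=P[g];B=B[(B[:,0]>560)&(B[:,0]<830)&(abs(B[:,1]+10)<130)&(B[:,2]>22)&(B[:,2]<50)]
    r=cv2.minAreaRect(B[:,:2].astype(np.float32));print(" base",len(B),r,cv2.boxPoints(r).round(0).tolist())
    A=np.c_[B[:,:2]-np.array(r[0]),np.ones(len(B))];print(" plane",np.linalg.lstsq(A,B[:,2],rcond=None)[0])
    D=P[(abs(P[:,0]-520)<25)&(abs(P[:,1]-60)<60)];print(" desk z",np.median(D[:,2]))
    N=P[(abs(P[:,0]-480)<60)&(abs(P[:,1]+345)<40)&(P[:,2]>5)&(P[:,2]<40)&~m];print(" nb z",np.median(N[:,2]))
s=ctrl.read_state();print(s["clock"],s["qpos"])
```

```text
top wedge 651 ((453.9300231933594, -345.1661682128906), (119.1350326538086, 34.12882995605469), 88.63383483886719) z med 25.666369134858314
 slope [ 2.45488962e-02 -1.95250928e-01  2.54039988e+01]
 knob 116 [652.8  20.6  52.9] 68.4 [655.3  21.2  63.8] 58
 base 4793 ((683.1940307617188, -7.27447509765625), (198.04122924804688, 178.12322998046875), 5.412925720214844) [[576.0, 72.0], [593.0, -105.0], [790.0, -87.0], [773.0, 91.0]]
 plane [4.04239641e-02 3.78375376e-03 3.63227081e+01]
 desk z 0.5640773390952063
 nb z 10.409178716865995
scene wedge 255 ((457.5832214355469, -346.6152648925781), (33.653648376464844, 109.59255981445312), 0.9651423096656799) z med 23.945831388999295
 slope [-0.11780503 -0.17892262 23.84071755]
 knob 111 [659.6  21.5  52.4] 67.0 [657.1  21.   62.6] 54
 base 4163 ((687.78857421875, -7.416999816894531), (198.8796844482422, 176.97500610351562), 5.618830680847168) [[580.0, 71.0], [597.0, -105.0], [795.0, -86.0], [778.0, 90.0]]
 plane [2.67286077e-02 3.83474953e-03 3.52137909e+01]
 desk z -0.5778697736038794
 nb z 10.890438408169075
1.0 [-1.34080122  0.62840647  0.03850059  1.51743143 -0.02699582  0.99631229
 -0.02000979]
```

Call:
{"name": "send_rows", "arguments": {"rows": [{"x": 10, "y": -17, "roll": -33, "claw": 0}, {"x": 10, "y": -17, "roll": -33, "claw": 0}, {"x": 10, "y": -17, "roll": -33, "claw": 0}, {"x": 10, "y": -17, "roll": -33, "claw": 0}, {"x": 10, "y": -17, "roll": -33, "claw": 0}]}}

```text
$.rows[0]: bad value
```

Call:
{"name": "send_rows", "arguments": {"rows": [{"x": 9, "y": -18, "roll": -33, "claw": 0}, {"x": 9, "y": -18, "roll": -33, "claw": 0}, {"x": 9, "y": -18, "roll": -33, "claw": 0}, {"x": 9, "y": -18, "roll": -33, "claw": 0}, {"x": 9, "y": -18, "roll": -33, "claw": 0}]}}

```text
$.rows[0]: bad value
```

Call:
{"name": "send_rows", "arguments": {"rows": [{"x": 10, "y": -17, "z": 0, "roll": -33, "claw": 0}, {"x": 10, "y": -17, "z": 0, "roll": -33, "claw": 0}, {"x": 10, "y": -17, "z": 0, "roll": -33, "claw": 0}, {"x": 10, "y": -17, "z": 0, "roll": -33, "claw": 0}, {"x": 10, "y": -17, "z": 0, "roll": -33, "claw": 0}]}}

```text
clock: 1.42
eef_pos: [291.4, 448.2, 242.6]
tool_rot: [-3.141, 0.002, 2.261]
force: [0.8, -0.0, 0.1]
width: 85.6
```

Call:
{"name": "send_rows", "arguments": {"rows": [{"x": 9, "y": -18, "z": 0, "roll": -33, "claw": 0}, {"x": 9, "y": -18, "z": 0, "roll": -33, "claw": 0}, {"x": 9, "y": -18, "z": 0, "roll": -33, "claw": 0}, {"x": 9, "y": -18, "z": 0, "roll": -33, "claw": 0}, {"x": 9, "y": -18, "z": 0, "roll": -33, "claw": 0}]}}

```text
clock: 1.83
eef_pos: [380.5, 269.0, 242.7]
tool_rot: [3.141, 0.0, 1.686]
force: [-0.1, -0.2, -0.2]
width: 84.9
```

Call:
{"name": "send_rows", "arguments": {"rows": [{"x": 6, "y": -19, "z": 0, "roll": -7, "claw": 0}, {"x": 6, "y": -19, "z": 0, "roll": -7, "claw": 0}, {"x": 6, "y": -19, "z": 0, "roll": -7, "claw": 0}, {"x": 6, "y": -19, "z": 0, "roll": -7, "claw": 0}, {"x": 6, "y": -19, "z": 0, "roll": -7, "claw": 0}]}}

```text
clock: 2.25
eef_pos: [440.2, 78.6, 242.8]
tool_rot: [3.14, 0.0, 1.57]
force: [1.1, 0.2, 0.8]
width: 85.2
```

Call:
{"name": "send_rows", "arguments": {"rows": [{"x": 1, "y": -20, "z": 0, "roll": 0, "claw": 0}, {"x": 1, "y": -20, "z": 0, "roll": 0, "claw": 0}, {"x": 1, "y": -20, "z": 0, "roll": 0, "claw": 0}, {"x": 1, "y": -20, "z": 0, "roll": 0, "claw": 0}, {"x": 1, "y": -20, "z": 0, "roll": 0, "claw": 0}]}}

```text
clock: 2.67
eef_pos: [449.3, -121.5, 242.8]
tool_rot: [3.14, 0.001, 1.57]
force: [1.2, -0.2, 0.9]
width: 85.4
```

Call:
{"name": "send_rows", "arguments": {"rows": [{"x": 0, "y": -20, "z": 0, "roll": 0, "claw": 0}, {"x": 0, "y": -20, "z": 0, "roll": 0, "claw": 0}, {"x": 0, "y": -20, "z": 0, "roll": 0, "claw": 0}, {"x": 0, "y": -20, "z": 0, "roll": 0, "claw": 0}, {"x": 0, "y": -20, "z": 0, "roll": 0, "claw": 0}]}}

```text
clock: 3.08
eef_pos: [448.9, -321.9, 242.7]
tool_rot: [3.141, 0.002, 1.57]
force: [0.4, -0.3, 0.9]
width: 85.3
```

```bash
cat > wl.py <<'E'
from h import *
import sys
s=ctrl.read_state();print(s["clock"],s["eef_pos"].round(1) if hasattr(s["eef_pos"],"round") else s["eef_pos"],s["tool_rot"],np.round(s["qpos"],2))
c=ctrl.get_calibration("wrist");im,d=ctrl.get_image("wrist");cv2.imwrite(f"pics/{sys.argv[1]}.png",im);np.savez(sys.argv[1]+".npz",im=im,d=d,K=c["intrinsics"],T=c["T"])
hsv=cv2.cvtColor(im,cv2.COLOR_BGR2HSV)
tan=(hsv[...,0]>8)&(hsv[...,0]<28)&(hsv[...,1]>90)&(hsv[...,2]>60)
n,l,st,ce=cv2.connectedComponentsWithStats(tan.astype(np.uint8))
for i in range(1,n):
    if st[i,4]>200:
        W=cloud("wrist",d,l==i)
        if len(W)<100: continue
        r=cv2.minAreaRect(W[:,:2].astype(np.float32));A=np.c_[W[:,:2]-np.array(r[0]),np.ones(len(W))]
        print(st[i],"rect",np.round(r[0],1),np.round(r[1],1),round(r[2],1),"plane",np.linalg.lstsq(A,W[:,2],rcond=None)[0].round(3),"z",np.percentile(W[:,2],[2,50,98]).round(1))
E
python3 wl.py w1
```

```text
3.0833 [ 448.9 -321.9  242.7] [3.14087221e+00 1.65638062e-03 1.56976134e+00] [ 0.28  0.52  0.44  1.8  -0.28  0.88  0.85]
[ 177    1   51  107 2828] rect [ 377.5 -214.3] [26.1 91.4] 10.0 plane [-0.071  0.175 10.268] z [ 1.8 11.2 19.3]
[ 264  141   35  116 3682] rect [ 452.4 -364.5] [138.   35.7] 88.7 plane [-9.0000e-03 -2.0400e-01  2.7002e+01] z [12.9 24.8 37.4]
[475 218  34  15 355] rect [ 657.5 -372.9] [ 5.9 28. ] 87.3 plane [-2.1000e-02 -2.2410e+00  6.6792e+01] z [48.7 65.5 73. ]
```

Run:
```python
from h import *
z=np.load("w1.npz");im,d=z["im"],z["d"]
hsv=cv2.cvtColor(im,cv2.COLOR_BGR2HSV)
tan=(hsv[...,0]>8)&(hsv[...,0]<28)&(hsv[...,1]>90)&(hsv[...,2]>60)
W=cloud("wrist",d,tan);W=W[(abs(W[:,0]-452)<40)&(W[:,1]<-280)&(W[:,2]<60)]
for y in range(-440,-275,10):
    s=W[(W[:,1]>=y)&(W[:,1]<y+10)]
    if len(s):print(y,len(s),np.percentile(s[:,0],[2,50,98]).round(1),np.percentile(s[:,2],[5,50,95]).round(1))
print(W[:,1].min(),W[:,1].max())
```

```text
-440 6 [439.3 442.2 445.1] [-0.1  0.8  2. ]
-420 146 [433.7 452.  467.1] [35.8 37.2 38.6]
-410 296 [434.6 450.9 467.1] [34.  35.7 37.3]
-400 292 [434.9 451.1 467.2] [31.9 33.5 35.1]
-390 294 [435.1 451.1 467.2] [29.8 31.4 33.1]
-380 303 [435.2 451.2 468.3] [27.9 29.4 30.8]
-370 299 [435.3 451.3 468.3] [25.6 27.3 28.9]
-360 310 [435.4 451.9 468.3] [23.6 25.2 26.6]
-350 316 [435.6 452.5 469.1] [21.3 23.  24.5]
-340 306 [436.7 452.6 469.5] [19.5 21.  22.7]
-330 315 [436.8 452.7 469.5] [17.5 19.1 20.6]
-320 320 [437.  453.7 469.5] [15.2 17.  18.6]
-310 327 [437.1 453.8 470.6] [13.  14.6 16.2]
-300 134 [437.2 453.9 470.6] [11.8 13.4 14.5]
-433.19479184806187 -295.13947191141625
```

View pics/w1.png

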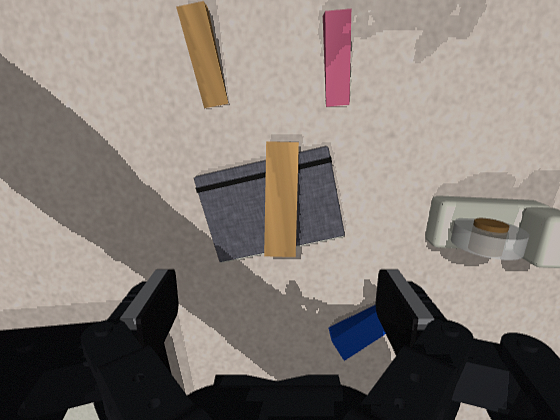

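The wrist view has the wedge at cols 265–300, rows 141–257, with its thin end at the top (+y). The arm was still settling during that shot, so I move above the grasp, let it rest, and look once more.

Call:
{"name": "send_rows", "arguments": {"rows": [{"x": 0.2, "y": -5, "z": -6, "roll": 0, "claw": 0}, {"x": 0.2, "y": -5, "z": -6, "roll": 0, "claw": 0}, {"x": 0.2, "y": -5, "z": -6, "roll": 0, "claw": 0}, {"x": 0.2, "y": -5, "z": -6, "roll": 0, "claw": 0}, {"x": 0.2, "y": -5, "z": -6, "roll": 0, "claw": 0}]}}

```text
clock: 3.55
eef_pos: [451.8, -367.5, 182.6]
tool_rot: [3.141, -0.001, 1.572]
force: [-0.7, -0.2, -0.7]
width: 85.3
```

```bash
python3 wl.py w2
python3 - <<'E'
from h import *
z=np.load("w2.npz");im,d=z["im"],z["d"]
hsv=cv2.cvtColor(im,cv2.COLOR_BGR2HSV)
tan=(hsv[...,0]>8)&(hsv[...,0]<28)&(hsv[...,1]>90)&(hsv[...,2]>60)
W=cloud("wrist",d,tan);W=W[(abs(W[:,0]-452)<40)&(W[:,1]<-260)&(W[:,2]<60)&(W[:,2]>10)]
r=cv2.minAreaRect(W[:,:2].astype(np.float32));print(r)
print(W[:,1].min(),W[:,1].max(),np.percentile(W[:,2],[1,99]))
print(ctrl.read_state()["eef_pos"])
E
```

```text
3.55 [ 451.8 -367.5  182.6] [ 3.14138747e+00 -7.19884294e-04  1.57202193e+00] [ 0.38  0.63  0.4   1.78 -0.33  0.79  0.95]
[ 169    0   44   53 1654] rect [ 383.  -231.7] [25.9 37.7] 10.2 plane [-0.04   0.192  5.961] z [1.7 5.9 9.8]
[ 258   95   43  145 5729] rect [ 454.2 -353.5] [135.2  36.8] 88.4 plane [-1.0000e-02 -1.9900e-01  2.6595e+01] z [13.1 24.8 36.8]
[523 190  37  16 416] rect [ 658.5 -362. ] [ 5.5 27.4] 87.2 plane [-3.9000e-02 -2.1140e+00  6.5974e+01] z [47.8 64.8 72.7]
((454.18756103515625, -346.04302978515625), (119.91172790527344, 35.31394577026367), 89.34910583496094)
-406.0757497346444 -286.18853299445476 [12.75341681 37.13348583]
[ 452.27941663 -367.2660384   183.25234407]
```

Call:
{"name": "send_rows", "arguments": {"rows": [{"x": 0.2, "y": -1.5, "z": -3, "roll": 0, "claw": 0}, {"x": 0.2, "y": -1.5, "z": -6, "roll": 0, "claw": 0}, {"x": 0.2, "y": -1.5, "z": -9, "roll": 0, "claw": 0}, {"x": 0.2, "y": -1.5, "z": -12, "roll": 0, "claw": 0}, {"x": 0.2, "y": -1.5, "z": -12, "roll": 0, "claw": 0}]}}

```text
clock: 4.02
eef_pos: [452.2, -379.4, 58.9]
tool_rot: [-3.137, -0.006, 1.574]
force: [0.4, 0.4, -0.4]
width: 85.1
```

Call:
{"name": "send_rows", "arguments": {"rows": [{"x": 0, "y": 0, "z": -1, "roll": 0, "claw": 0}, {"x": 0, "y": 0, "z": -2, "roll": 0, "claw": 0}, {"x": 0, "y": 0, "z": -3, "roll": 0, "claw": 0}, {"x": 0, "y": 0, "z": -3.9, "roll": 0, "claw": 0}, {"x": 0, "y": 0, "z": -3.9, "roll": 0, "claw": 0}]}}

```text
clock: 4.43
eef_pos: [453.1, -382.5, 22.3]
tool_rot: [-3.141, -0.001, 1.572]
force: [0.0, 1.0, 0.3]
width: 85.2
```

Call:
{"name": "send_rows", "arguments": {"rows": [{"x": 0, "y": 0, "z": 0, "roll": 0, "claw": 0.3}, {"x": 0, "y": 0, "z": 0, "roll": 0, "claw": 0.5}, {"x": 0, "y": 0, "z": 0, "roll": 0, "claw": 1}, {"x": 0, "y": 0, "z": 0, "roll": 0, "claw": 1}, {"x": 0, "y": 0, "z": 0, "roll": 0, "claw": 1}]}}

```text
clock: 4.85
eef_pos: [453.9, -383.7, 24.1]
tool_rot: [3.14, 0.001, 1.572]
force: [0.3, -0.6, 0.4]
width: 33.0
```

Call:
{"name": "send_rows", "arguments": {"rows": [{"x": 0, "y": 0, "z": 0, "roll": 0, "claw": 1}, {"x": 0, "y": 0, "z": 0, "roll": 0, "claw": 1}, {"x": 0, "y": 0, "z": 0, "roll": 0, "claw": 1}, {"x": 0, "y": 0, "z": 0, "roll": 0, "claw": 1}, {"x": 0, "y": 0, "z": 0, "roll": 0, "claw": 1}]}}

```text
clock: 5.27
eef_pos: [453.9, -383.7, 24.0]
tool_rot: [3.14, 0.001, 1.572]
force: [-0.1, 0.2, 6.4]
width: 32.5
```

Call:
{"name": "send_rows", "arguments": {"rows": [{"x": 0, "y": 0, "z": 1, "roll": 0, "claw": 1}, {"x": 0, "y": 0, "z": 3, "roll": 0, "claw": 1}, {"x": 0, "y": 0, "z": 6, "roll": 0, "claw": 1}, {"x": 0, "y": 0, "z": 8, "roll": 0, "claw": 1}, {"x": 0, "y": 0, "z": 8, "roll": 0, "claw": 1}]}}

```text
clock: 5.68
eef_pos: [455.2, -385.2, 107.6]
tool_rot: [3.136, 0.005, 1.571]
force: [0.6, -0.0, -0.5]
width: 32.6
```

Call:
{"name": "send_rows", "arguments": {"rows": [{"x": 0, "y": 2, "z": 0, "roll": -6, "claw": 1}, {"x": 0, "y": 5, "z": 0, "roll": -12, "claw": 1}, {"x": 0, "y": 8, "z": 0, "roll": -18, "claw": 1}, {"x": 0, "y": 11, "z": 0, "roll": -24, "claw": 1}, {"x": 0, "y": 14, "z": 0, "roll": -30, "claw": 1}]}}

```text
clock: 6.1
eef_pos: [452.7, -241.5, 102.9]
tool_rot: [-3.14, -0.0, 1.042]
force: [0.3, 0.2, -1.0]
width: 32.8
```

Call:
{"name": "send_rows", "arguments": {"rows": [{"x": 0, "y": 3, "z": 0, "roll": -6, "claw": 1}, {"x": 0, "y": 6, "z": 0, "roll": -12, "claw": 1}, {"x": 0, "y": 9, "z": 0, "roll": -18, "claw": 1}, {"x": 0, "y": 12, "z": 0, "roll": -24, "claw": 1}, {"x": 0, "y": 15, "z": 0, "roll": -30, "claw": 1}]}}

```text
clock: 6.52
eef_pos: [452.8, -91.5, 103.0]
tool_rot: [-3.141, 0.001, 0.519]
force: [0.8, -0.4, -1.3]
width: 32.5
```

Call:
{"name": "send_rows", "arguments": {"rows": [{"x": 0, "y": 3, "z": 0, "roll": -6, "claw": 1}, {"x": 0, "y": 5, "z": 0, "roll": -12, "claw": 1}, {"x": -0.4, "y": 6.4, "z": 0, "roll": -18, "claw": 1}, {"x": -0.4, "y": 6.4, "z": 0, "roll": -24.5, "claw": 1}, {"x": -0.4, "y": 6.4, "z": 0, "roll": -24.5, "claw": 1}]}}

```text
clock: 6.93
eef_pos: [448.7, -27.7, 102.7]
tool_rot: [-3.142, 0.002, 0.097]
force: [0.1, -1.0, -1.1]
width: 32.8
```

Call:
{"name": "send_rows", "arguments": {"rows": [{"x": 0, "y": 0, "z": 0, "roll": 0, "claw": 1}, {"x": 0, "y": 0, "z": 0, "roll": 0, "claw": 1}, {"x": 0, "y": 0, "z": 0, "roll": 0, "claw": 1}]}}

```text
clock: 7.18
eef_pos: [449.5, -29.9, 103.4]
tool_rot: [3.141, -0.0, 0.098]
force: [0.8, -0.3, -0.6]
width: 32.5
```

```bash
python3 wl.py w3
python3 - <<'E'
from h import *
for cam in["top","scene"]:
    im,d=ctrl.get_image(cam);np.savez(cam+"3.npz",im=im,d=d)
    hsv=cv2.cvtColor(im,cv2.COLOR_BGR2HSV)
    tan=(hsv[...,0]>8)&(hsv[...,0]<28)&(hsv[...,1]>90)&(hsv[...,2]>60)
    W=cloud(cam,d,tan);W=W[(W[:,0]>420)&(W[:,0]<600)&(abs(W[:,1]+20)<50)&(W[:,2]>70)]
    if len(W)>20:print(cam,len(W),cv2.minAreaRect(W[:,:2].astype(np.float32)),np.percentile(W[:,2],[1,99]))
    for q in["gap_mouth","knob_grip"]:
        for r in ctrl.place_of(cam,q)[:2]:print(cam,q,r["confidence"],p3(cam,r["uv"],d))
E
```

```text
7.1833 [449.5 -29.9 103.4] [ 3.14148024e+00 -2.32982961e-04  9.75397167e-02] [-0.48  0.73  0.74  2.19 -0.95  0.58 -0.49]
[  233    40    90   307 26075] rect [487.4 -27.4] [120.6  34.1] 5.4 plane [-2.00000e-01 -1.70000e-02  1.03992e+02] z [ 92.2 103.1 115.4]
[ 428  301  120   45 3431] rect [ 403.7 -158.5] [198.   57.8] 67.3 plane [ 0.657  0.255 35.566] z [ 0.9  8.8 18.4]
top gap_mouth 0.6 [584.24013607 -13.19200024   2.79984787]
top knob_grip 0.61 [660.36457759  17.56554304  63.72242497]
scene 234 ((491.84954833984375, -28.087909698486328), (113.07418060302734, 31.697385787963867), 3.44437837600708) [ 90.97959211 139.543701  ]
scene gap_mouth 0.7 [606.60496447 -17.08971123  32.69858008]
scene knob_grip 0.59 [663.96328422  22.69713101  61.38203183]
```

View pics/w3.png

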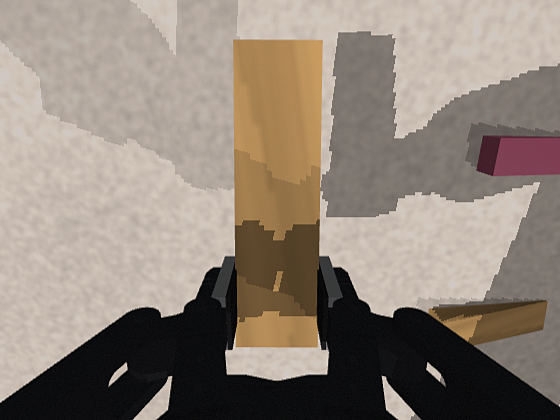

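The wrist view shows the wedge gripped straight (cols 235–320, thin end at row 40). It measures level at 5.4° yaw, and its tip is about 40 mm short of the mouth and centred. I lower it and push it in.

Call:
{"name": "send_rows", "arguments": {"rows": [{"x": 0, "y": 0, "z": -3, "roll": 0, "claw": 1}, {"x": 0, "y": 0, "z": -5.5, "roll": 0, "claw": 1}, {"x": 0, "y": 0, "z": -7.5, "roll": 0, "claw": 1}, {"x": 0, "y": 0, "z": -8.7, "roll": 0, "claw": 1}, {"x": 0, "y": 0, "z": -8.7, "roll": 0, "claw": 1}]}}

```text
clock: 7.95
eef_pos: [448.7, -29.1, 14.9]
tool_rot: [-3.139, 0.002, 0.096]
force: [-0.3, 0.5, -0.3]
width: 32.5
```

Call:
{"name": "send_rows", "arguments": {"rows": [{"x": 1, "y": 0.1, "z": 0, "roll": 0, "claw": 1}, {"x": 2, "y": 0.2, "z": 0, "roll": 0, "claw": 1}, {"x": 3, "y": 0.3, "z": 0, "roll": 0, "claw": 1}, {"x": 3, "y": 0.3, "z": 0, "roll": 0, "claw": 1}, {"x": 3, "y": 0.3, "z": 0, "roll": 0, "claw": 1}]}}

```text
clock: 8.37
eef_pos: [479.8, -26.2, 16.8]
tool_rot: [3.141, -0.001, 0.098]
force: [0.0, -0.5, -0.2]
width: 33.0
```

Run:
```python
from h import *
s=ctrl.read_state();print(s["eef_pos"],s["force"],s["tool_rot"])
c=ctrl.get_calibration("wrist");im,d=ctrl.get_image("wrist");cv2.imwrite("pics/w4.png",im)
hsv=cv2.cvtColor(im,cv2.COLOR_BGR2HSV)
tan=(hsv[...,0]>8)&(hsv[...,0]<28)&(hsv[...,1]>90)&(hsv[...,2]>60)
P=cloud("wrist",d,d>0);m=tan[d>0]
W=P[m];W=W[(W[:,0]<585)&(abs(W[:,1]+20)<30)];print(cv2.minAreaRect(W[:,:2].astype(np.float32)),np.percentile(W[:,2],[1,99]))
g=(hsv[...,2]<75)[d>0];B=P[g];B=B[(B[:,0]>560)&(B[:,2]>26)&(B[:,2]<42)&(abs(B[:,1]+10)<110)]
print(len(B))
# front edge of base: min x per y bin
for y in range(-90,80,20):
    b=B[abs(B[:,1]-y)<3]
    if len(b):print(y,np.percentile(b[:,0],2).round(1),np.percentile(b[:,2],5).round(1))
```

```text
[479.75601092 -26.21374916  16.78945053] [ 0.01141056 -0.54546806 -0.21939683] [ 3.14074046e+00 -7.44610129e-04  9.79001928e-02]
((516.9239501953125, -24.71135711669922), (121.0663833618164, 36.31452178955078), 5.488829135894775) [ 5.74980192 29.6012523 ]
2179
-90 590.0 26.5
-70 588.1 26.5
-50 586.2 26.5
-30 584.3 26.3
-10 582.5 26.3
10 580.6 26.4
30 578.8 26.1
50 576.8 26.2
70 575.5 26.3
```

Call:
{"name": "send_rows", "arguments": {"rows": [{"x": 0, "y": 0, "z": -0.15, "roll": 0, "claw": 1}, {"x": 1, "y": 0.1, "z": -0.15, "roll": 0, "claw": 1}, {"x": 2, "y": 0.2, "z": -0.15, "roll": 0, "claw": 1}, {"x": 2.5, "y": 0.25, "z": -0.15, "roll": 0, "claw": 1}, {"x": 3, "y": 0.3, "z": -0.15, "roll": 0, "claw": 1}]}}

```text
clock: 8.83
eef_pos: [508.6, -23.1, 14.6]
tool_rot: [-3.141, 0.002, 0.097]
force: [-1.3, -0.8, -2.7]
width: 32.6
```

Call:
{"name": "send_rows", "arguments": {"rows": [{"x": 0.3, "y": 0, "z": 0, "roll": 0, "claw": 1}, {"x": 0.5, "y": 0.05, "z": 0, "roll": 0, "claw": 1}, {"x": 0.8, "y": 0.1, "z": 0, "roll": 0, "claw": 1}, {"x": 1, "y": 0.1, "z": 0, "roll": 0, "claw": 1}, {"x": 1, "y": 0.1, "z": 0, "roll": 0, "claw": 1}]}}

```text
clock: 9.25
eef_pos: [519.5, -22.1, 14.7]
tool_rot: [-3.141, 0.0, 0.097]
force: [-1.0, 0.0, -3.4]
width: 32.4
```

Call:
{"name": "send_rows", "arguments": {"rows": [{"x": 0.3, "y": 0, "z": 0, "roll": 0, "claw": 1}, {"x": 0.5, "y": 0.05, "z": 0, "roll": 0, "claw": 1}, {"x": 0.8, "y": 0.1, "z": 0, "roll": 0, "claw": 1}, {"x": 1, "y": 0.1, "z": 0, "roll": 0, "claw": 1}, {"x": 1, "y": 0.1, "z": 0, "roll": 0, "claw": 1}]}}

```text
clock: 9.67
eef_pos: [530.4, -21.1, 14.9]
tool_rot: [3.141, -0.001, 0.097]
force: [-1.1, 0.0, -4.3]
width: 32.8
```

Call:
{"name": "send_rows", "arguments": {"rows": [{"x": 0.1, "y": 0, "z": 0, "roll": 0, "claw": 1}, {"x": 0.2, "y": 0, "z": 0, "roll": 0, "claw": 1}, {"x": 0.3, "y": 0, "z": 0, "roll": 0, "claw": 1}, {"x": 0.3, "y": 0, "z": 0, "roll": 0, "claw": 1}, {"x": 0.3, "y": 0, "z": 0, "roll": 0, "claw": 1}]}}

```text
clock: 10.08
eef_pos: [532.5, -21.2, 14.8]
tool_rot: [3.142, -0.0, 0.097]
force: [-1.3, -0.2, -4.6]
width: 32.9
```

Call:
{"name": "send_rows", "arguments": {"rows": [{"x": 0.1, "y": 0, "z": 0, "roll": 0, "claw": 1}, {"x": 0.2, "y": 0.05, "z": 0, "roll": 0, "claw": 1}, {"x": 0.3, "y": 0.05, "z": 0, "roll": 0, "claw": 1}, {"x": 0.3, "y": 0.05, "z": 0, "roll": 0, "claw": 1}, {"x": 0.3, "y": 0.05, "z": 0, "roll": 0, "claw": 1}]}}

```text
clock: 10.5
eef_pos: [534.8, -20.7, 14.5]
tool_rot: [-3.141, 0.001, 0.097]
force: [-2.8, -0.4, -5.8]
width: 32.8
```

Call:
{"name": "send_rows", "arguments": {"rows": [{"x": 0, "y": 0, "z": -0.05, "roll": 0, "claw": 1}, {"x": 0, "y": 0, "z": -0.1, "roll": 0, "claw": 1}, {"x": 0, "y": 0, "z": -0.1, "roll": 0, "claw": 1}]}}

```text
clock: 10.75
eef_pos: [536.1, -20.7, 14.0]
tool_rot: [3.141, -0.001, 0.097]
force: [-2.5, 0.0, -3.4]
width: 33.0
```

Call:
{"name": "send_rows", "arguments": {"rows": [{"x": 0.1, "y": 0, "z": 0, "roll": 0, "claw": 1}, {"x": 0.2, "y": 0, "z": 0, "roll": 0, "claw": 1}, {"x": 0.2, "y": 0, "z": 0, "roll": 0, "claw": 1}]}}

```text
clock: 11.0
eef_pos: [537.5, -20.7, 13.8]
tool_rot: [-3.142, 0.0, 0.097]
force: [-2.1, -0.7, -4.9]
width: 32.8
```

Call:
{"name": "send_rows", "arguments": {"rows": [{"x": 0, "y": 0, "z": -0.05, "roll": 0, "claw": 1}, {"x": 0, "y": 0, "z": -0.1, "roll": 0, "claw": 1}, {"x": 0, "y": 0, "z": -0.1, "roll": 0, "claw": 1}]}}

```text
clock: 11.25
eef_pos: [537.7, -20.6, 13.5]
tool_rot: [-3.141, -0.001, 0.097]
force: [-3.4, -0.2, 4.7]
width: 32.9
```

Call:
{"name": "send_rows", "arguments": {"rows": [{"x": 0.1, "y": 0, "z": 0, "roll": 0, "claw": 1}, {"x": 0.2, "y": 0, "z": 0, "roll": 0, "claw": 1}, {"x": 0.2, "y": 0, "z": 0, "roll": 0, "claw": 1}]}}

```text
clock: 11.5
eef_pos: [538.1, -20.8, 13.5]
tool_rot: [-3.14, 0.002, 0.097]
force: [-7.4, 0.8, 9.3]
width: 32.5
```

```bash
cat > lv.py <<'E'
from h import *
s=ctrl.read_state();print(s["clock"],s["eef_pos"],s["force"])
for cam in["top","scene"]:
    im,d=ctrl.get_image(cam);cv2.imwrite(f"pics/{cam}_l.png",im)
    hsv=cv2.cvtColor(im,cv2.COLOR_BGR2HSV)
    P=cloud(cam,d,d>0);g=(hsv[...,2]<75)[d>0]
    o=np.array([585.5,-17]);ex=np.array([.9955,.095]);ey=np.array([-.095,.9955])
    L=np.c_[(P[:,:2]-o)@ex,(P[:,:2]-o)@ey,P[:,2]]
    B=L[g];B=B[(B[:,0]>8)&(B[:,0]<165)&(abs(B[:,1])<82)&(B[:,2]>25)&(B[:,2]<50)&(np.hypot(B[:,0]-75,B[:,1]-30)>22)]
    A=np.c_[B[:,:2],np.ones(len(B))];k=np.ones(len(B),bool)
    for _ in range(4):
        c=np.linalg.lstsq(A[k],B[k,2],rcond=None)[0];k=abs(A@c-B[:,2])<3
    print(cam,"base slope x",c[0].round(4),"z at front",c[2].round(1),k.sum())
    tan=((hsv[...,0]>8)&(hsv[...,0]<28)&(hsv[...,1]>90)&(hsv[...,2]>60))[d>0]
    W=L[tan];w=W[(W[:,0]<30)&(W[:,0]>-130)&(abs(W[:,1])<50)]
    if len(w)>20:print("  wedge visible",len(w),w.min(0).round(1),w.max(0).round(1),np.median(w[:,1]).round(1))
    n=W[(np.hypot(W[:,0]-75,W[:,1]-30)<35)&(W[:,2]>45)];t=n[n[:,2]>np.percentile(n[:,2],90)-4];print("  knob top lamp xy",t.mean(0).round(1),"max z",n[:,2].max().round(1))
E
python3 lv.py
```

```text
11.5 [538.05311846 -20.75416699  13.49548304] [-7.39878028  0.84959181  9.32941358]
top base slope x 0.0005 z at front 37.6 1886Traceback (most recent call last):
  File "lv.py", line 17, in <module>
    n=W[(np.hypot(W[:,0]-75,W[:,1]-30)<35)&(W[:,2]>45)];t=n[n[:,2]>np.percentile(n[:,2],90)-4];print("  knob top lamp xy",t.mean(0).round(1),"max z",n[:,2].max().round(1))
                                                                   ~~~~~~~~~~~~~^^^^^^^^^^^
    return _quantile_unchecked(
        a, q, axis, out, overwrite_input, method, keepdims, weights)
    return _ureduce(a,
                    func=_quantile_ureduce_func,
    ...<5 lines>...
                    overwrite_input=overwrite_input,
                    method=method)
    r = func(a, **kwargs)
    result = _quantile(arr,
                       quantiles=q,
    ...<2 lines>...
                       out=out,
                       weights=wgt)
    slices_having_nans = np.isnan(arr[-1, ...])
                                  ~~~^^^^^^^^^
IndexError: index -1 is out of bounds for axis 0 with size 0
```

The lamp measures level (slope about 0). I ease the downward press slightly and push until it jams.

Call:
{"name": "send_rows", "arguments": {"rows": [{"x": 0.1, "y": 0, "z": 0.05, "roll": 0, "claw": 1}, {"x": 0.2, "y": 0.02, "z": 0.05, "roll": 0, "claw": 1}, {"x": 0.2, "y": 0.02, "z": 0.05, "roll": 0, "claw": 1}]}}

```text
clock: 11.8
eef_pos: [538.4, -20.7, 13.5]
tool_rot: [-3.14, 0.005, 0.096]
force: [-10.7, 0.3, 8.0]
width: 32.6
```

Call:
{"name": "send_rows", "arguments": {"rows": [{"x": 0.1, "y": 0, "z": 0, "roll": 0, "claw": 1}, {"x": 0.2, "y": 0.02, "z": 0, "roll": 0, "claw": 1}, {"x": 0.2, "y": 0.02, "z": 0, "roll": 0, "claw": 1}]}}

```text
clock: 12.05
eef_pos: [538.5, -20.7, 13.5]
tool_rot: [-3.139, 0.008, 0.096]
force: [-14.4, -0.1, 11.2]
width: 32.4
```

Call:
{"name": "send_rows", "arguments": {"rows": [{"x": 0.15, "y": 0, "z": 0.05, "roll": 0, "claw": 1}, {"x": 0.3, "y": 0.03, "z": 0.05, "roll": 0, "claw": 1}, {"x": 0.3, "y": 0.03, "z": 0.05, "roll": 0, "claw": 1}]}}

```text
clock: 12.3
eef_pos: [538.9, -20.6, 13.5]
tool_rot: [-3.139, 0.012, 0.096]
force: [-18.6, -0.3, 12.9]
width: 32.9
```

Call:
{"name": "send_rows", "arguments": {"rows": [{"x": 0.1, "y": 0, "z": 0.05, "roll": 0, "claw": 1}, {"x": 0.2, "y": 0.02, "z": 0.05, "roll": 0, "claw": 1}, {"x": 0.2, "y": 0.02, "z": 0.05, "roll": 0, "claw": 1}]}}

```text
clock: 12.55
eef_pos: [539.0, -20.6, 13.5]
tool_rot: [-3.138, 0.016, 0.095]
force: [-22.1, -1.9, 11.5]
width: 33.0
```

Call:
{"name": "send_rows", "arguments": {"rows": [{"x": 0.15, "y": 0, "z": 0.05, "roll": 0, "claw": 1}, {"x": 0.3, "y": 0.03, "z": 0.1, "roll": 0, "claw": 1}, {"x": 0.3, "y": 0.03, "z": 0.1, "roll": 0, "claw": 1}]}}

```text
clock: 12.8
eef_pos: [539.6, -20.4, 13.5]
tool_rot: [-3.138, 0.02, 0.095]
force: [-24.8, -2.8, 6.3]
width: 32.7
```

Call:
{"name": "send_rows", "arguments": {"rows": [{"x": 0, "y": 0, "z": 0, "roll": 0, "claw": 0.5}, {"x": 0, "y": 0, "z": 0, "roll": 0, "claw": 0.1}, {"x": 0, "y": 0, "z": 0, "roll": 0, "claw": 0}, {"x": 0, "y": 0, "z": 0, "roll": 0, "claw": 0}, {"x": 0, "y": 0, "z": 0, "roll": 0, "claw": 0}]}}

```text
clock: 13.22
eef_pos: [553.0, -19.4, 15.8]
tool_rot: [3.141, -0.003, 0.097]
force: [0.3, 0.3, -0.1]
width: 85.2
```

Call:
{"name": "send_rows", "arguments": {"rows": [{"x": 0, "y": 0, "z": 3, "roll": 0, "claw": 0}, {"x": 0, "y": 0, "z": 7, "roll": 0, "claw": 0}, {"x": 0, "y": 0, "z": 11, "roll": 0, "claw": 0}, {"x": -2, "y": 0, "z": 14, "roll": 0, "claw": 0}, {"x": -4, "y": 0, "z": 16, "roll": 0, "claw": 0}]}}

```text
clock: 13.63
eef_pos: [513.6, -20.1, 178.5]
tool_rot: [3.14, -0.006, 0.098]
force: [0.8, 0.8, 0.5]
width: 85.5
```

Call:
{"name": "send_rows", "arguments": {"rows": [{"x": -4, "y": 0, "z": 0, "roll": 0, "claw": 0}, {"x": -6, "y": 0, "z": 0, "roll": 0, "claw": 0}, {"x": -6, "y": 0, "z": 0, "roll": 0, "claw": 0}, {"x": -6, "y": 0, "z": 0, "roll": 0, "claw": 0}]}}

```text
clock: 13.97
eef_pos: [451.5, -19.1, 175.9]
tool_rot: [-3.141, -0.002, 0.097]
force: [-0.3, -1.0, 0.4]
width: 85.7
```

```bash
sed -i 's/;t=n\[n/;t=n if len(n)<5 else n[n/; s/n\[:,2\].max().round(1))/len(n) and n[:,2].max().round(1))/' lv.py; sed -i 's/\["top","scene"\]/["wrist","top","scene"]/' lv.py; python3 lv.py
```

```text
13.9667 [451.52776688 -19.14378348 175.94686779] [-0.30314396 -1.02307312  0.44899187]
wrist base slope x -0.0409 z at front 37.0 1643
  wedge visible 3998 [-125.8  -47.1   -1.3] [  2.1  16.2 198.3] -0.5
  knob top lamp xy [nan nan nan] max z 0
top base slope x 0.0015 z at front 37.5 2861
  wedge visible 79 [-101.1  -16.2   -1.5] [  2.   12.5 526. ] -7.9
  knob top lamp xy [75.3 31.3 65.8] max z 69.4
scene base slope x 0.0012 z at front 36.5 2230
  wedge visible 75 [-58.8 -14.9   8. ] [-13.9  10.5  28.6] -2.6
  knob top lamp xy [77.8 31.8 66. ] max z 69.8lv.py:17: RuntimeWarning: Mean of empty slice.
  n=W[(np.hypot(W[:,0]-75,W[:,1]-30)<35)&(W[:,2]>45)];t=n if len(n)<5 else n[n[:,2]>np.percentile(n[:,2],90)-4];print("  knob top lamp xy",t.mean(0).round(1),"max z",len(n) and n[:,2].max().round(1))
  ret = um.true_divide(
```

View pics/wrist_l.png

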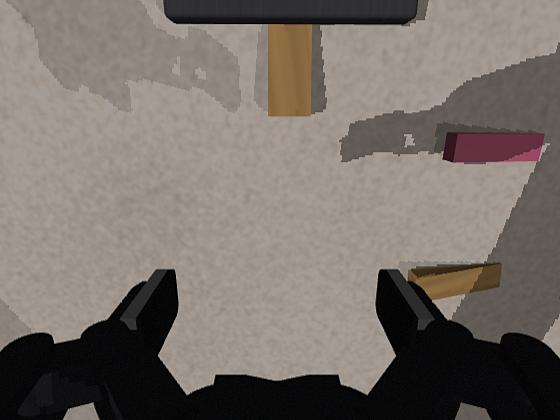

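The wedge stayed in (cols 268–312, entering under the front edge at row 24), square and central. The lamp is level in both fixed cameras. Now the knob: first a close look.

Call:
{"name": "send_rows", "arguments": {"rows": [{"x": 4, "y": 1, "z": 0, "roll": 0, "claw": 0}, {"x": 8, "y": 2, "z": 0, "roll": 0, "claw": 0}, {"x": 11, "y": 4, "z": 0, "roll": 0, "claw": 0}, {"x": 11, "y": 4, "z": 0, "roll": 0, "claw": 0}, {"x": 11, "y": 4, "z": 0, "roll": 0, "claw": 0}]}}

```text
clock: 14.53
eef_pos: [563.6, 21.7, 174.3]
tool_rot: [3.14, -0.0, 0.101]
force: [-1.1, -0.3, -0.2]
width: 85.4
```

Call:
{"name": "send_rows", "arguments": {"rows": [{"x": 0, "y": 0, "z": 0, "roll": 0, "claw": 0}, {"x": 0, "y": 0, "z": 0, "roll": 0, "claw": 0}]}}

```text
clock: 14.7
eef_pos: [560.7, 19.6, 175.0]
tool_rot: [3.141, 0.001, 0.096]
force: [0.7, -0.6, 0.3]
width: 85.7
```

Run:
```python
from h import *
s=ctrl.read_state();print(s["clock"],s["eef_pos"])
im,d=ctrl.get_image("wrist");cv2.imwrite("pics/w6.png",im)
hsv=cv2.cvtColor(im,cv2.COLOR_BGR2HSV)
tan=(hsv[...,0]>8)&(hsv[...,0]<28)&(hsv[...,1]>90)&(hsv[...,2]>60)
W=cloud("wrist",d,tan);n=W[(np.hypot(W[:,0]-658,W[:,1]-21)<40)&(W[:,2]>40)]
print(len(n),n[:,2].max()); t=n[n[:,2]>np.percentile(n[:,2],80)-3]
print(cv2.minEnclosingCircle(t[:,:2].astype(np.float32)),t.mean(0))
ctrl_r=ctrl.place_of("wrist","knob_grip");print([(r["uv"],r["confidence"],p3("wrist",r["uv"],d)) for r in ctrl_r[:2]])
```

```text
14.7 [560.71005461  19.63669172 175.04703654]
1083 66.69771595163289
((657.4290161132812, 20.122652053833008), 11.886619567871094) [657.47099929  20.20893428  64.65202226]
[([288.0, 73.1], 0.95, array([655.24491681,  20.09594103,  64.64286736]))]
```

Call:
{"name": "send_rows", "arguments": {"rows": [{"x": 4, "y": 0, "z": 0, "roll": 0, "claw": 0}, {"x": 8, "y": 0, "z": 0, "roll": 0, "claw": 0}, {"x": 9.7, "y": 0.05, "z": -3, "roll": 0, "claw": 0}, {"x": 9.7, "y": 0.05, "z": -6, "roll": 0, "claw": 0}, {"x": 9.7, "y": 0.05, "z": -7, "roll": 0, "claw": 0}]}}

```text
clock: 15.22
eef_pos: [656.4, 21.1, 101.3]
tool_rot: [-3.141, 0.006, 0.096]
force: [-1.4, 1.2, -0.7]
width: 85.7
```

Call:
{"name": "send_rows", "arguments": {"rows": [{"x": 0, "y": 0, "z": -2, "roll": 0, "claw": 0}, {"x": 0, "y": 0, "z": -4, "roll": 0, "claw": 0}, {"x": 0, "y": 0, "z": -5.4, "roll": 0, "claw": 0}, {"x": 0, "y": 0, "z": -5.4, "roll": 0, "claw": 0}, {"x": 0, "y": 0, "z": -5.4, "roll": 0, "claw": 0}]}}

```text
clock: 15.63
eef_pos: [657.9, 20.8, 51.5]
tool_rot: [-3.142, 0.001, 0.096]
force: [-0.3, 0.0, -0.1]
width: 85.3
```

Call:
{"name": "send_rows", "arguments": {"rows": [{"x": 0, "y": 0, "z": 0, "roll": 0, "claw": 0.4}, {"x": 0, "y": 0, "z": 0, "roll": 0, "claw": 0.6}, {"x": 0, "y": 0, "z": 0, "roll": 0, "claw": 1}, {"x": 0, "y": 0, "z": 0, "roll": 0, "claw": 1}, {"x": 0, "y": 0, "z": 0, "roll": 0, "claw": 1}]}}

```text
clock: 16.05
eef_pos: [658.8, 21.1, 51.9]
tool_rot: [-3.142, -0.001, 0.097]
force: [-0.3, -0.1, 0.4]
width: 25.3
```

Call:
{"name": "send_rows", "arguments": {"rows": [{"x": 0, "y": 0, "z": 0, "roll": 0, "claw": 1}, {"x": 0, "y": 0, "z": 0, "roll": 0, "claw": 1}, {"x": 0, "y": 0, "z": 0, "roll": 0, "claw": 1}]}}

```text
clock: 16.3
eef_pos: [658.7, 21.2, 52.1]
tool_rot: [-3.141, -0.001, 0.097]
force: [-0.5, 0.5, 5.1]
width: 22.1
```

Call:
{"name": "send_rows", "arguments": {"rows": [{"x": 0, "y": 0, "z": 0.2, "roll": 0, "claw": 1}, {"x": 0, "y": 0, "z": 0.4, "roll": 0, "claw": 1}, {"x": 0, "y": 0, "z": 0.6, "roll": 0, "claw": 1}, {"x": 0, "y": 0, "z": 0.8, "roll": 0, "claw": 1}, {"x": 0, "y": 0, "z": 0.9, "roll": 0, "claw": 1}]}}

```text
clock: 16.72
eef_pos: [658.7, 21.2, 60.4]
tool_rot: [-3.141, -0.0, 0.097]
force: [2.9, 0.1, -3.3]
width: 22.3
```

Call:
{"name": "send_rows", "arguments": {"rows": [{"x": 0, "y": 0, "z": 0.1, "roll": 0, "claw": 1}, {"x": 0, "y": 0, "z": 0.2, "roll": 0, "claw": 1}, {"x": 0, "y": 0, "z": 0.3, "roll": 0, "claw": 1}, {"x": 0, "y": 0, "z": 0.4, "roll": 0, "claw": 1}, {"x": 0, "y": 0, "z": 0.4, "roll": 0, "claw": 1}]}}

```text
clock: 17.13
eef_pos: [658.7, 21.2, 64.3]
tool_rot: [-3.142, -0.0, 0.097]
force: [3.8, 0.8, -4.3]
width: 22.2
```

Call:
{"name": "send_rows", "arguments": {"rows": [{"x": 0, "y": 0, "z": 0.1, "roll": 0, "claw": 1}, {"x": 0, "y": 0, "z": 0.2, "roll": 0, "claw": 1}, {"x": 0, "y": 0, "z": 0.2, "roll": 0, "claw": 1}]}}

```text
clock: 17.38
eef_pos: [658.6, 21.2, 64.4]
tool_rot: [3.141, 0.0, 0.097]
force: [7.2, 0.6, -16.6]
width: 22.2
```

The knob hit its stop: it rose 12.3 mm and the force climbed to 17 N. Now I push it back down.

Call:
{"name": "send_rows", "arguments": {"rows": [{"x": 0, "y": 0, "z": -0.3, "roll": 0, "claw": 1}, {"x": 0, "y": 0, "z": -0.6, "roll": 0, "claw": 1}, {"x": 0, "y": 0, "z": -0.9, "roll": 0, "claw": 1}, {"x": 0, "y": 0, "z": -1.2, "roll": 0, "claw": 1}, {"x": 0, "y": 0, "z": -1.4, "roll": 0, "claw": 1}]}}

```text
clock: 17.8
eef_pos: [658.7, 21.2, 52.6]
tool_rot: [-3.141, -0.001, 0.097]
force: [1.6, 3.2, 2.9]
width: 21.9
```

Call:
{"name": "send_rows", "arguments": {"rows": [{"x": 0, "y": 0, "z": -0.1, "roll": 0, "claw": 1}, {"x": 0, "y": 0, "z": -0.2, "roll": 0, "claw": 1}, {"x": 0, "y": 0, "z": -0.2, "roll": 0, "claw": 1}]}}

```text
clock: 18.05
eef_pos: [658.7, 21.2, 52.0]
tool_rot: [-3.14, -0.001, 0.097]
force: [-1.5, 2.7, 12.2]
width: 22.1
```

Call:
{"name": "send_rows", "arguments": {"rows": [{"x": 0, "y": 0, "z": 0.05, "roll": 0, "claw": 0.6}, {"x": 0, "y": 0, "z": 0.05, "roll": 0, "claw": 0.3}, {"x": 0, "y": 0, "z": 0.05, "roll": 0, "claw": 0}, {"x": 0, "y": 0, "z": 0.05, "roll": 0, "claw": 0}, {"x": 0, "y": 0, "z": 0.05, "roll": 0, "claw": 0}]}}

```text
clock: 18.47
eef_pos: [658.0, 20.6, 50.3]
tool_rot: [3.141, 0.001, 0.097]
force: [0.3, -0.1, -0.5]
width: 80.6
```

Call:
{"name": "send_rows", "arguments": {"rows": [{"x": 0, "y": 0, "z": 2, "roll": 0, "claw": 0}, {"x": 0, "y": 0, "z": 5, "roll": 0, "claw": 0}, {"x": 0, "y": 0, "z": 8, "roll": 0, "claw": 0}, {"x": -2, "y": 0, "z": 11, "roll": 0, "claw": 0}, {"x": -5, "y": 0, "z": 13, "roll": 0, "claw": 0}]}}

```text
clock: 18.88
eef_pos: [611.0, 19.9, 183.2]
tool_rot: [3.139, -0.005, 0.098]
force: [0.8, 0.2, 1.2]
width: 85.2
```

Call:
{"name": "send_rows", "arguments": {"rows": [{"x": -5, "y": 0, "z": 0, "roll": 0, "claw": 0}, {"x": -5, "y": 0, "z": 0, "roll": 0, "claw": 0}, {"x": -5, "y": 0, "z": 0, "roll": 0, "claw": 0}, {"x": -5, "y": 0, "z": 0, "roll": 0, "claw": 0}]}}

```text
clock: 19.22
eef_pos: [558.5, 21.3, 181.0]
tool_rot: [-3.141, -0.001, 0.097]
force: [0.4, 0.7, -0.0]
width: 85.8
```

```bash
python3 lv.py 2>/dev/null; cp pics/wrist_l.png pics/w7.png
```

```text
19.2167 [558.51805176  21.31122782 180.9705508 ] [ 0.43795598  0.67383359 -0.00466982]
wrist base slope x 0.0007 z at front 36.5 32067
  wedge visible 2884 [-78.7 -22.4  -2.5] [ 1.4 16.8 34.4] 0.1
  knob top lamp xy [76.1 29.9 64.4] max z 66.7
top base slope x -0.0009 z at front 37.5 1473
  wedge visible 318 [-67.2 -16.    1.6] [  1.6  16.6 191. ] 0.3
  knob top lamp xy [nan nan nan] max z 0
scene base slope x 0.0001 z at front 36.6 2270
  wedge visible 74 [-60.8 -15.4  10.3] [ 3.7 12.  36.8] -3.9
  knob top lamp xy [77.9 31.  65.7] max z 71.2
```

View pics/w7.png

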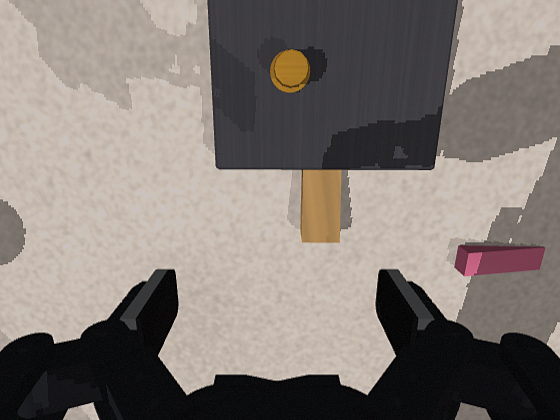

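The wedge is under the front edge (cols 302–340, rows 170–242), the knob is down (top 64.4 mm against 64.7 before), and the base is level with slope about 0. Handing in.

```bash
python3 -c "
from cell import ctrl
print(ctrl.finish_job(), ctrl.read_state()['clock'])"
```

```text
the job is handed in; nothing more can be done
the job is handed in; nothing more can be done
```

The job is handed in at about 19.3 s of the 72 s allowed; it reports no verdict. I took the larger wooden wedge from the notebook, slid it thin end first under the middle of the lamp's front edge, jammed it with about 25 N, and let it go. I then pulled the knob up to its stop (about 12 mm, 17 N at the stop), pushed it back down to its bottom stop (12 N), released it and moved the arm clear.

**Last checks:**
- **Lamp:** all three cameras gave a base slope of about 0 (within 0.001), against 0.027–0.040 before, so it stands level.
- **Wedge:** about 53 mm is in, central and square to the edge. The force it carries could not be read directly. It stayed in place through the knob test.
- **Knob:** its top measured 64.4 mm, the same as before the pull within measuring error, so it is down.
- **Robot:** the arm stood clear with the wrist force near zero.
- **Mug, stapler, tape dispenser:** the arm passed well clear of them. I did not measure their positions again at the end.

**Checks that disagreed or failed:**
- The first wrist measurement of the wedge was about 8 mm off because the arm was still settling. A second look matched the fixed cameras.
- A mid-run wrist slope reading of −0.041 came from a view with only the edge of the base in it, and the full view later gave 0.0007.
- The top camera could not see the knob in the final check because the arm hid it.

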